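# Shut the tea caddy and knock its sprung lock pin home

## Task

Swing the aluminium caddy's door fully shut, then take the wooden mallet and knock the red sprung lock pin on the caddy's roof down until it snaps fully home and stays, touching the pin only with the mallet and easing off as soon as it is home, so that the caddy is not battered. Then stand the mallet back on the blue tray on a face of its head, as you found it, and let go. Leave the cups, the striker and the jar where they are.

Things in the scene. Friction and masses are not known exactly. Their poses are not given: they have to be found in the camera images.
- caddy: fixed aluminium tea caddy with two empty shelves, 140 (x) x 180 (y) x 170 mm tall; origin under its centre, z up, open front to -x (towards the robot). Door on the front; on the roof, a grey latch block with a brass collar, the red pin standing in it; the block is 64 x 68 mm, flush or lower than the collar. A thin 22 mm high carrying bar of steel stands on the roof along y at local x +62 mm.
- caddy_hinge (a point): foot of the door's hinge axis (vertical, along z), at local (-74, +88, 0) mm of the caddy; its axes are those of the caddy
- door_edge (a point): free edge of the door, 172 mm from the hinge axis, 90 mm above the table; y points to the hinge, x through the panel into the caddy. The panel is 6 mm thick (centred here), 176 mm wide, 4 to 164 mm above the table, flat outside but for a black pull strip, 60 mm tall, standing 14 mm off its centre plane along the free edge
- door (a joint): door angle, 0 = shut against its stop, grows as it opens towards the robot (-x); starts ajar by 0.22 to 0.48 rad. The hinge has slight friction (0.06 N m) and stays where left; push it on the outside.
- latch_axis (a point): point on the pin's axis, at local (15, -30, 215) mm of the caddy; axes as the caddy. The axis leans 25 degrees towards the caddy's front: outward direction (-0.422, 0, 0.906) in the caddy's axes. The flat brass collar (56 mm across) around the pin stands square to it, 0 to 24 mm outward of this point: each latch is clamped differently and how far is not measured, so feel for it
- pin (a joint): red pin, 24 mm across, flat top 21.5 mm proud of the collar when up, 1.5 mm when home. Value: how far pressed along its axis (m), 0 = up, 0.020 = home at its stop. Over-centre spring: resists with about 14 N at first, less further down, nothing at 0.017, whence it snaps home and stays. Let go earlier, it springs right back up. Strike squarely: a skewed face may catch the collar first
- mallet: wooden mallet, 0.3 kg, found standing on a face of its head on the tray, handle level. Head: cylinder 60 mm in diameter, 72 mm tall, both ends flat striking faces. Origin at the centre of its lower face, z along the head, handle along local -x. Balances about 10 mm from the head's axis
- mallet_grip (a point): on the mallet's handle, its centre line, 51 mm from the head's axis and 36 mm above its lower face; axes as the mallet. The handle is a bar 20 mm wide (y) and 26 mm tall (z), ending 143 mm from the head's axis. At the start it points to the robot's side (world -x) within about 35 degrees
- tray: blue melamine tea tray, fixed, 240 (x) x 340 (y) mm, rim 18 mm high, floor 5 mm thick with its top 5 mm above the table; origin under its centre. The mallet starts in its -y half, two cups stand in its +y half.
- cup_a: white ceramic cup, 70 mm across its mouth, 65 mm tall, a bystander; origin under its centre
- cup_b: white ceramic cup, 70 mm across its mouth, 65 mm tall, a bystander; origin under its centre
- cup_c: white ceramic cup, 70 mm across its mouth, 65 mm tall, a bystander; origin under its centre
- striker: cream acrylic carrom striker, disc 41 mm across, 9 mm thick, a bystander
- jar: jar with a yellow cap, 66 mm across, 85 mm tall, a bystander

How it is judged:
On the way, in this order (a step that is already met when the one before it is completed fails the run):
1. the door is fully shut (within 0.04 rad) (value of joint door below 0.04 rad), for 0.2 s.
2. with the door shut, the pin has snapped home (pressed more than 18.5 mm) (value of joint pin above 0.0185 m and value of joint door below 0.06 rad), for 0.2 s.
At the end, for the whole second after the job is handed in: The pin is home (more than 18.5 mm of 20 mm), the door shut (within 0.06 rad), and the mallet stands at rest on the tray on a face of its head (within 0.1 rad of upright, its head within the tray), released (all of step 2 and (angle between mallet's own z axis and vertical below 0.1 rad or angle between mallet's own z axis and vertical above 3.04 rad) and x of mallet in the frame of tray between -0.12 and 0.12 m and y of mallet in the frame of tray between -0.17 and 0.17 m and contact force between mallet and tray above 1 N and height (world z) of mallet below 0.082 m and linear speed of mallet below 0.02 m/s); the robot touches nothing.
It fails at once if something other than the mallet presses the pin (over 2 N) (contact force between pin and anything else above 2 N and contact force between pin and mallet below 0.5 N).
It fails at once if the caddy is battered: the mallet bears on it with more than 65 N (contact force between mallet and caddy above 65 N).
It fails at once if a cup, the striker or the jar is shifted by more than 40 mm or tipped (distance of any of cup_a, cup_b, cup_c, striker, jar from where it was at the start of the episode above 0.04 m or angle between any of cup_a, cup_b, cup_c, striker, jar's own z axis and vertical above 0.4 rad).
It also fails if it takes over 66 s, if anything falls off the work surface, if the arm or the gripper's body presses on something with over 40 N, if the wrist force passes 120 N, or if a joint passes its speed limit or range.

## Robot

A 7-joint arm with a two-finger parallel gripper is mounted at the origin on the work surface. World frame = base frame: x ahead of the robot, y to its left, z up, the work surface at z = 0. Lengths are in m, angles in rad, forces in N, time in s.
With the tool pointing down it reaches from about 0.35 to 0.9 m from the base axis. Payload 8.1 kg.
Tool frame: the origin (TCP) lies at the very end of the fingers, on their centre line; the grasp point (between the pads) lies 19 mm behind it (grasp_offset is the distance from the TCP to the grasp point, in m); z points along the fingers, y is the line along which they close (so a half turn about z gives the same grasp; the last joint's range is limited). The gripper opens to 92 mm and grips with 3 to 60 N. Pads are 19 mm wide; open, the fingers measure 130 mm over their backs; the gripper's body (75 mm by 190 mm) begins 47 mm behind the grasp point.
Start: joints at [1.052, 0.434, 0.025, 1.573, -0.012, 1.134, -0.075], TCP at [0.252, -0.572, 0.227] pointing down, gripper open.
Joint ranges: [-2.62, 2.62], [-0.44, 2.09], [-1.27, 1.32], [0.08, 2.57], [-1.32, 4.46], [0.12, 2], [-2.74, 2.74]. Speed limits (rad/s): [2.22, 2.22, 3.01, 3.01, 3.14, 3.14, 3.14].

## Interface

Orientations are given as a rotation vector (axis times angle).
In Python, from cell import observe, get_image, camera_params, sign_off, silhouettes, grasp_offset gives the robot as it stands. The module is installed in compiled form; this text tells all that it offers.
- The arm moves only by the tool jog_arm, never from a script. Its argument "motion" is a list that holds one entry, the list of rows, each a list of 7 numbers: the shift along the tool's x, y, z in m, then the turn, a rotation vector about the tool's x, y, z in rad, then the closure, from -1 (fully open) to 1 (shut), so that 0 is half open. In form: [[[dx, dy, dz, wx, wy, wz, hand], ...]]. A call has 1 to 10 rows; each row is the pose to reach, as a shift and turn from the pose commanded when the call began, along the tool's axes at that moment; what a row does not reach only later rows make up. A row lasts 1/12 s, in which the tool goes at most 41.7 mm and 7.16 degrees, less where a joint would pass 70% of its speed; a pose out of reach is approached as far as the arm can. A call with a gripper value outside its range is refused whole. The fingers move at their own pace and stop on an object; "force" is the grip in N (left out, the last holds). Time passes only in rows, so rows that repeat a pose let the fingers close. It gives the time, the measured TCP pose, the force, the opening and the grip force at its end, in the units of the state.
- observe(): the state, without advancing time (a new reading comes with each control period).
- get_image(name): name is "side" or "top" or "wrist"; returns the picture (400x640x3 uint8, red, green, blue); there is no depth.
- camera_params(name): a dict with "vertical_fov" (degrees; the focal length in pixels is half the picture's height over the tangent of half this angle, whatever the lens; pixels are square), "cx", "cy" (the principal point, pixels), "dist_coeffs" ([k1, k2, p1, p2, k3] as OpenCV has them; the pictures are not rectified), "T" (4x4, takes a point from camera to world coordinates). Camera axes: x right, y down, z forward; pixel columns grow to the right and rows downward; lengths in m; the calibration is good to about 2 mm. A picture is of the moment at which its call begins: read the wrist's pose just before it. camera_params takes no time and is no camera call; for the wrist camera it gives the pose at the moment of the call.
- sign_off(): hands the job in; it is judged then, once.
Trained networks look in the newest picture that a camera, given by its name, has taken for a name from the list of things; names that differ only in an ending like _2 or _b are one class to them, and where a whole thing is asked for, a point or a joint stands for the part that bears it (a point fixed in the world has none). Each returns a list of dicts, best first, with "p" (0 to 1); they miss things now and then, are a little off and sometimes report something else, mostly with a low value. They report only what shows in the picture. A call takes as long as a camera call.
- silhouettes(query, camera): "mask" (400x640 bool, what is visible of it) and "pixel" ([column, row] in pixels, amid what is visible of it).
The state is a dict: "clock": time; "joints": joint angles; "dq": joint speeds; "joint_efforts": joint torques, N m; "position": TCP position; "ee_rot": TCP orientation; "force": force on the tool from outside, world axes, zero at the start; "ft_torque": the same for the moment, N m; "width": opening from 0.0 (shut) to 1.0 (fully open); "gripper_force": force on a finger pad.
Only numpy, scipy, OpenCV 4.12 (cv2) and the standard library are available. Lean on these libraries where they do the work, as an engineer would, in place of code of your own. Each camera call takes 0.05 s, during which the arm holds its last target. There are 200 camera calls.

## Working session

There is one attempt and no reset: what is moved stays moved. The work goes in short steps, Python scripts to look and compute and a tool call to move; the robot and the scene stay as the last step left them, time stands still between calls to the robot, and variables do not carry over. Pictures are saved under pics/ and viewed, at most 10 in all, crops included, and the job is handed in when it is done.

Besides the shell and the picture viewer there is one more tool, called after ">>>" by a JSON object that holds its "op" and its "data". jog_arm: Moves the arm, as the interface text tells. Its arguments: {"type":"object","properties":{"motion":{"type":"array"},"force":{"type":"number"}},"required":["motion"]}

```bash
mkdir -p pics; cat > h.py <<'E'
import numpy as np, cv2
from cell import *
from scipy.spatial.transform import Rotation as R
def cam(n):
    p=camera_params(n); f=200/np.tan(np.radians(p["vertical_fov"])/2)
    K=np.array([[f,0,p["cx"]],[0,f,p["cy"]],[0,0,1]]); return K,np.array(p["dist_coeffs"],float),np.array(p["T"])
def ray(n,px,c=None):
    K,d,T=c or cam(n); u=cv2.undistortPoints(np.array(px,float).reshape(-1,1,2),K,d).reshape(-1,2)
    v=np.c_[u,np.ones(len(u))]@T[:3,:3].T; return T[:3,3],v
def atz(n,px,z,c=None):
    o,v=ray(n,px,c); return o+v*((z-o[2])/v[:,2])[:,None]
def proj(n,P,c=None):
    K,d,T=c or cam(n); Ti=np.linalg.inv(T); 
    return cv2.projectPoints(np.array(P,float).reshape(-1,3),cv2.Rodrigues(Ti[:3,:3])[0],Ti[:3,3],K,d)[0].reshape(-1,2)
def save(n,f):
    im=get_image(n); cv2.imwrite("pics/"+f,im[:,:,::-1]); return im
E
python3 - <<'E'
from h import *
print(observe())
for n in("side","top"):
    save(n,n+"0.png"); print(n,cam(n)[2].round(3).tolist())
    for q in("caddy","door","pin","mallet","tray","mallet_grip"):
        for r in silhouettes(q,n)[:2]:
            m=r["mask"]; print(q,round(r["p"],2),r["pixel"],m.sum(),cv2.minAreaRect(np.argwhere(m)[:,::-1].astype(np.float32)))
            np.save(f"m_{n}_{q}.npy",m) if r is not None else 0
E
```

```text
{'clock': 0.0, 'joints': array([ 1.05238563,  0.43517766,  0.02494122,  1.57412592, -0.01158937,
        1.1339986 , -0.07511715]), 'dq': array([-0.00087754,  0.00154832,  0.00027487, -0.00049875, -0.00116753,
        0.00035473,  0.00108741]), 'joint_efforts': array([-1.34395239e-03, -6.67848372e+01,  9.84090641e-01, -3.14455998e+01,
       -6.05267356e-02,  4.31132340e-02,  1.68731626e-04]), 'position': array([ 0.25220411, -0.57127819,  0.22596162]), 'ee_rot': array([-3.07249254e+00, -6.48066821e-01,  7.16268774e-04]), 'force': array([ 0.33826264, -0.18533512,  0.13641429]), 'ft_torque': array([-0.06799286,  0.0069411 ,  0.00175127]), 'gripper_force': 0.0, 'width': 1.0017343421723066}
side [[0.989, -0.091, 0.119, 0.495], [-0.15, -0.615, 0.774, -0.725], [0.002, -0.783, -0.621, 0.775], [0.0, 0.0, 0.0, 1.0]]
caddy 0.76 [348.5, 286.8] 9558 ((340.0058898925781, 285.7235107421875), (115.59004974365234, 109.34750366210938), 84.0938491821289)
caddy 0.19 [251.6, 177.6] 515 ((247.5, 176.5), (27.0, 21.0), 90.0)
door 0.64 [305.8, 289.2] 1274 ((302.6064147949219, 288.14166259765625), (17.903282
[... 874 characters left out ...]
6, 0.479], [-0.999, 0.011, -0.041, 0.06], [0.039, -0.147, -0.988, 1.009], [0.0, 0.0, 0.0, 1.0]]
caddy 0.95 [403.6, 188.2] 6298 ((400.9427795410156, 193.80770874023438), (86.65726470947266, 89.76084899902344), 3.094058036804199)
door 0.9 [398.7, 223.0] 925 ((399.28253173828125, 225.67922973632812), (81.17672729492188, 13.532036781311035), 18.996654510498047)
mallet 0.84 [266.0, 226.7] 755 ((268.9513244628906, 245.60903930664062), (23.866519927978516, 66.67564392089844), 10.007980346679688)
tray 0.84 [247.0, 246.1] 9196 ((243.0, 250.5), (91.0, 130.0), 90.0)
mallet_grip 0.84 [264.7, 238.1] 938 ((269.2417297363281, 245.86566162109375), (25.294940948486328, 67.50650024414062), 11.534622192382812)
```

View pics/top0.png

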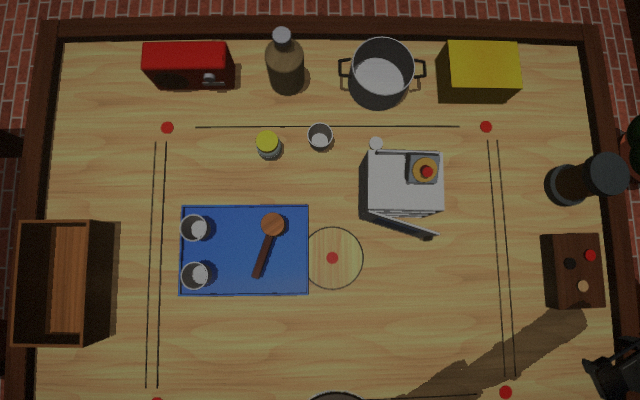

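View pics/side0.png

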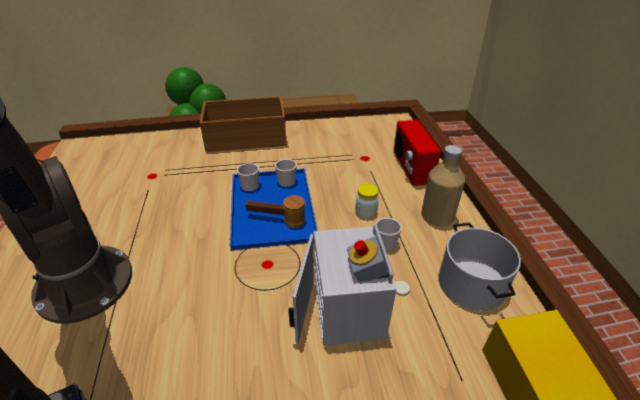

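The top view shows the mallet head at about (273,224) and its handle end at (257,277). The caddy roof is around (405,180), with the door running from (365,210) to (437,237). The side view agrees. I'll zoom in for the caddy's corners.

```bash
python3 - <<'E'
import cv2,numpy as np
t=cv2.imread("pics/top0.png")[130:250,345:455]; s=cv2.imread("pics/side0.png")[220:350,280:420]
t=cv2.resize(t,None,fx=3.6,fy=4.6,interpolation=cv2.INTER_CUBIC) if 0 else cv2.resize(t,None,fx=3.5,fy=3.5,interpolation=cv2.INTER_CUBIC)
s=cv2.resize(s,None,fx=2.9,fy=2.9,interpolation=cv2.INTER_CUBIC)
c=np.zeros((420,800,3),np.uint8); c[:t.shape[0],:t.shape[1]]=t; c[:s.shape[0],390:390+s.shape[1]]=s
cv2.imwrite("pics/c0.png",c)
E
```

```text
(no output)
```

View pics/c0.png

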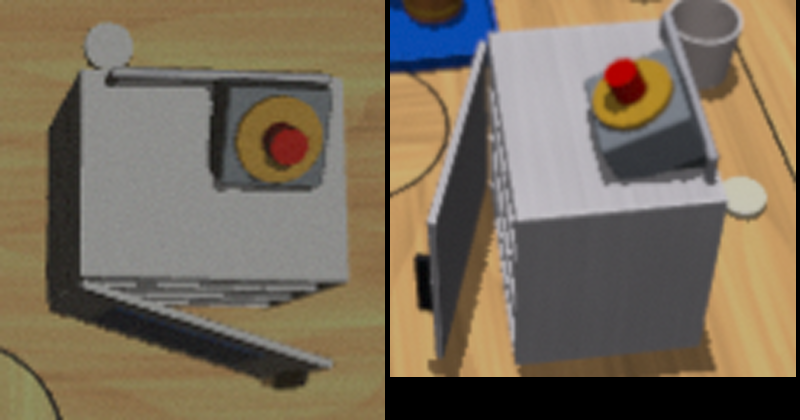

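The crop shows the roof corners, the door's free edge and the latch with its collar clearly, so I can fit poses from these.

```bash
python3 - <<'E'
from h import *
from scipy.optimize import least_squares, minimize
C={n:cam(n) for n in("top","side")}
def W(p,L): return np.c_[np.array(L)[:,:2]@R.from_euler('z',p[2]).as_matrix()[:2,:2].T+p[:2],np.array(L)[:,2]]
T=[(70,90,170),(70,-90,170),(-70,-90,170),(-70,90,170)];Tp=[(368.4,150),(442.7,151.7),(444.4,210.6),(367.9,209.4)]
S=[(-70,90,170),(-70,-90,170),(70,-90,170),(-70,-90,0),(70,-90,0)];Sp=[(313.8,231.7),(324.1,295.9),(395.2,288.3),(323.4,344.8),(387.6,338.6)]
f=lambda p:np.r_[(proj(0,W(p,np.array(T)/1e3),C["top"])-Tp).ravel(),(proj(0,W(p,np.array(S)/1e3),C["side"])-Sp).ravel()]
r=least_squares(f,[.6,-.1,0],x_scale=[.01,.01,.05]); print("caddy",r.x,r.fun.round(1)); q=r.x
e=lambda a,z:(np.array([-.074,.088,z])+.176*np.array([-np.sin(a[0]),-np.cos(a[0]),0]))
g=lambda a:np.r_[(proj(0,W(q,[e(a,.164)]),C["top"])-[439.3,234]).ravel(),(proj(0,W(q,[e(a,.164),e(a,.004)]),C["side"])-[[293.8,296.6],[297.2,342.8]]).ravel()]
r=least_squares(g,[.3]); print("door",r.x,r.fun.round(1)); a=r.x
print("edge",W(q,[np.array([-.074,.088,.09])+.172*np.array([-np.sin(a[0]),-np.cos(a[0]),0])]),"hinge",W(q,[[-.074,.088,0]]),"latch",W(q,[[.015,-.03,.215]]))
th=np.linspace(0,6.28,40);ci=np.c_[.03*np.cos(th),.03*np.sin(th)]
H=np.r_[np.c_[ci,ci[:,0]*0+.005],np.c_[ci,ci[:,0]*0+.077]]
B=np.array([[x,y,z] for x in(-.02,-.143) for y in(-.01,.01) for z in(.028,.054)])
M={n:np.load(f"m_{n}_mallet.npy") if 0 else None for n in C}
for n in C:
    get_image(n); M[n]=max(silhouettes("mallet",n),key=lambda r:r["p"])["mask"]
def cost(p):
    c=0
    for n in C:
        im=np.zeros((400,640),np.uint8)
        for L in(H,B): 
            im2=np.zeros_like(im); cv2.fillConvexPoly(im2,cv2.convexHull((proj(0,W(p,L),C[n])*16).round().astype(np.int32)),1,cv2.LINE_8,4); im|=im2
        c+=1-(im.astype(bool)&M[n]).sum()/(im.astype(bool)|M[n]).sum()
    return c
x0=atz("top",[(273,224)],.077,C["top"])[0]; xe=atz("top",[(257,277)],.05,C["top"])[0];d=x0-xe
p0=[x0[0],x0[1],np.arctan2(d[1],d[0])]
b=minimize(cost,p0,method="Nelder-Mead",options=dict(initial_simplex=[p0]+[np.add(p0,k) for k in([.01,0,0],[0,.01,0],[0,0,.1])])); print("mallet",p0,b.x,b.fun)
tm=silhouettes("tray","top")[0]["mask"]; ys,xs=np.where(tm); print("tray",atz("top",[(xs.min(),ys.max()),(xs.max(),ys.min())],.018,C["top"]))
for n in("cup_a","jar","striker"):
    get_image("top")
    print(n,[(r["p"],atz("top",[r["pixel"]],.06,C["top"])[0].round(3)) for r in silhouettes(n,"top")[:3]])
print(grasp_offset)
E
```

```text
caddy [ 0.64800949 -0.16634543 -0.02733049] [-0.9 -0.8 -0.3 -0.7  0.3 -1.2  0.1 -1.1 -1.2 -0.6 -0.9  0.2  1.   0.4
 -0.9  1.2 -1.4  0.1]
door [0.29493052] [ 1.3 -0.8 -0.4  0.3 -0.8  0.9]
edge [[ 0.52196745 -0.23950183  0.09      ]] hinge [[ 0.57644191 -0.07635609  0.        ]] latch [[ 0.66218407 -0.19674414  0.215     ]]Traceback (most recent call last):
  File "<stdin>", line 18, in <module>
ValueError: max() iterable argument is empty
```

```bash
python3 - <<'E'
from h import *
from scipy.optimize import minimize
C={n:cam(n) for n in("top","side")}
def W(p,L): return np.c_[np.array(L)[:,:2]@R.from_euler('z',p[2]).as_matrix()[:2,:2].T+p[:2],np.array(L)[:,2]]
th=np.linspace(0,6.28,40);ci=np.c_[.03*np.cos(th),.03*np.sin(th)]
H=np.r_[np.c_[ci,ci[:,0]*0+.005],np.c_[ci,ci[:,0]*0+.077]]
B=np.array([[x,y,z] for x in(-.02,-.143) for y in(-.01,.01) for z in(.028,.054)])
def sil(q,n,k=4):
    for _ in range(k):
        get_image(n); r=silhouettes(q,n)
        if r: return r
    return []
M={n:sil("mallet",n)[0]["mask"] for n in C}
for n in C: ys,xs=np.where(M[n]);print(n,M[n].sum(),xs.min(),xs.max(),ys.min(),ys.max())
def cost(p):
    c=0
    for n in C:
        im=np.zeros((400,640),np.uint8)
        for L in(H,B): 
            im2=np.zeros_like(im); cv2.fillConvexPoly(im2,cv2.convexHull((proj(0,W(p,L),C[n])*16).round().astype(np.int32)),1,cv2.LINE_8,4); im|=im2
        c+=1-(im.astype(bool)&M[n]).sum()/(im.astype(bool)|M[n]).sum()
    return c
x0=atz("top",[(273,224)],.077,C["top"])[0]; xe=atz("top",[(257,277)],.05,C["top"])[0];d=x0-xe
p0=[x0[0],x0[1],np.arctan2(d[1],d[0])]
b=minimize(cost,p0,method="Nelder-Mead",options=dict(initial_simplex=[p0]+[np.add(p0,k) for k in([.01,0,0],[0,.01,0],[0,0,.1])])); print("mallet",p0,b.x,b.fun)
print("grip",W(b.x,[[-.051,0,.041],[-.08,0,.041]]))
tm=sil("tray","top")[0]["mask"]; ys,xs=np.where(tm); print("tray",atz("top",[(xs.min(),ys.max()),(xs.max(),ys.min())],.018,C["top"]))
for n in("cup_a","jar"):
    print(n,[(round(r["p"],2),atz("top",[r["pixel"]],.06,C["top"])[0].round(3)) for r in sil(n,"top")[:3]])
print(grasp_offset, observe()["clock"])
E
```

```text
top 845 252 285 212 278
side 932 245 304 196 227
mallet [np.float64(0.5550098287362196), np.float64(0.15164098338419935), np.float64(-0.3153786447602844)] [ 0.55695854  0.15370937 -0.34857763] 0.32626115105740716
grip [[0.5090257  0.17112899 0.041     ]
 [0.48176978 0.18103427 0.041     ]]
tray [[0.37248867 0.40442251 0.018     ]
 [0.60988563 0.063524   0.018     ]]
cup_a [(0.77, array([0.79 , 0.035, 0.06 ])), (0.73, array([0.434, 0.351, 0.06 ])), (0.7, array([0.551, 0.353, 0.06 ]))]
jar [(0.95, array([0.763, 0.164, 0.06 ]))]
0.0188 1.4
```

```bash
cat >> h.py <<'E'
def yawR(a,tilt=0): # tool down, tool x at world yaw a
    return R.from_euler('z',a)*R.from_rotvec([np.pi,0,0])
def rel(P,Rt,o=None):
    o=o or observe(); Rc=R.from_rotvec(o["ee_rot"]); 
    return np.r_[Rc.inv().apply(np.array(P)-o["position"]),(Rc.inv()*Rt).as_rotvec()].round(4)
E
python3 - <<'E'
from h import *
for P in([.495,-.19,.227],[.495,-.19,.13],[.562,-.202,.13]): print(rel(P,yawR(-.027)).tolist())
E
```

```text
[0.3761, -0.2513, -0.0003, 0.0001, -0.0, 0.4427]
[0.3761, -0.2513, 0.0967, 0.0001, -0.0, 0.4427]
[0.4325, -0.2133, 0.0967, 0.0001, -0.0, 0.4427]
```

>>> {"op": "jog_arm", "data": {"motion": [[[0.376,-0.251,0,0,0,0.443,1],[0.376,-0.251,0,0,0,0.443,1],[0.376,-0.251,0,0,0,0.443,1],[0.376,-0.251,0,0,0,0.443,1],[0.376,-0.251,0,0,0,0.443,1],[0.376,-0.251,0,0,0,0.443,1],[0.376,-0.251,0,0,0,0.443,1],[0.376,-0.251,0,0,0,0.443,1],[0.376,-0.251,0,0,0,0.443,1],[0.376,-0.251,0,0,0,0.443,1]]]}}

```text
clock: 2.23
position: [0.4759, -0.22, 0.2271]
ee_rot: [3.141, -0.043, 0.001]
force: [0.8, -0.0, 0.6]
width: 0.326
gripper_force: 0.0
```

```bash
python3 - <<'E'
from h import *
o=observe();print(o["clock"],o["position"],o["width"],o["force"])
for P in([.495,-.19,.227],[.495,-.19,.13],[.562,-.202,.13]): print(rel(P,yawR(-.027)).tolist())
E
```

```text
2.2333 [ 0.47585113 -0.21998659  0.22709048] 0.3263527282553518 [ 0.80244007 -0.01414076  0.58150813]
[0.0183, -0.0305, 0.0001, 0.0004, -0.0007, -0.0004]
[0.0182, -0.0305, 0.0971, 0.0004, -0.0007, -0.0004]
[0.0856, -0.0204, 0.0971, 0.0004, -0.0007, -0.0004]
```

>>> {"op": "jog_arm", "data": {"motion": [[[0.018,-0.03,0,0,0,0,1],[0.018,-0.03,0.04,0,0,0,1],[0.018,-0.03,0.08,0,0,0,1],[0.018,-0.03,0.097,0,0,0,1],[0.03,-0.03,0.097,0,0,0,1],[0.045,-0.026,0.097,0,0,0,1],[0.06,-0.024,0.097,0,0,0,1],[0.07,-0.02,0.097,0,0,0,1],[0.078,-0.02,0.097,0,0,0,1],[0.078,-0.02,0.097,0,0,0,1]]]}}

```text
clock: 3.07
position: [0.5549, -0.2039, 0.1296]
ee_rot: [3.141, -0.043, 0.001]
force: [-0.7, 0.9, 0.6]
width: 0.006
gripper_force: 0.0
```

>>> {"op": "jog_arm", "data": {"motion": [[[0.003,0,0,0,0,0,1],[0.006,0,0,0,0,0,1],[0.006,0,0,0,0,0,1]]]}}

```text
clock: 3.32
position: [0.5585, -0.204, 0.1295]
ee_rot: [-3.141, 0.043, 0.003]
force: [-2.6, 0.9, -0.5]
width: 0.009
gripper_force: 1.5
```

```bash
python3 - <<'E'
from h import *
o=observe();print(o["clock"],o["position"],o["width"],o["force"],o["ft_torque"])
a=save("top","top1.png");b=save("side","side1.png")
c=np.hstack([cv2.resize(a[130:260,340:460],None,fx=3,fy=3),cv2.resize(b[200:330,280:420],None,fx=3,fy=3)]);cv2.imwrite("pics/c1.png",c[:,:,::-1])
E
```

```text
3.3167 [ 0.55854639 -0.2039712   0.12954829] 0.008705289676299811 [-2.55019981  0.94765321 -0.4759002 ] [ 0.04805431  0.64641235 -0.01685996]
```

View pics/c1.png

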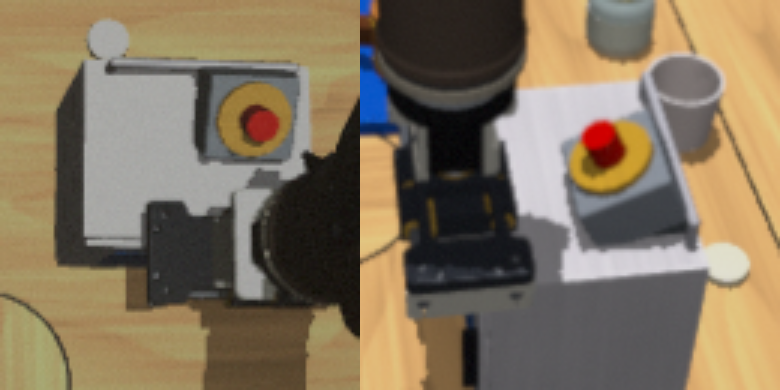

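The door looks shut or nearly so, with the fingers against it. I'll press a little harder to be sure it reaches the stop.

>>> {"op": "jog_arm", "data": {"motion": [[[0.004,0,0,0,0,0,1],[0.008,0,0,0,0,0,1],[0.008,0,0,0,0,0,1],[0.008,0,0,0,0,0,1]]]}}

```text
clock: 3.75
position: [0.5586, -0.204, 0.1292]
ee_rot: [-3.139, 0.046, 0.025]
force: [-34.3, 4.9, 25.9]
width: 0.004
gripper_force: 17.5
```

>>> {"op": "jog_arm", "data": {"motion": [[[-0.03,0,0,0,0,0,1],[-0.06,0,0,0,0,0,1],[-0.08,0,-0.03,0,0,0,1],[-0.08,-0.03,-0.06,0,0,0,0.5],[-0.07,-0.07,-0.06,0,0,0,0],[-0.06,-0.11,-0.06,0,0,0,-0.5],[-0.06,-0.15,-0.06,0,0,0.1,-0.5],[-0.06,-0.19,-0.06,0,0,0.2,-0.5],[-0.06,-0.23,-0.06,0,0,0.3,-0.5],[-0.06,-0.27,-0.06,0,0,0.322,-0.5]]]}}

```text
clock: 4.58
position: [0.515, 0.0693, 0.1903]
ee_rot: [-3.091, 0.555, -0.003]
force: [0.9, -0.3, 0.3]
width: 0.461
gripper_force: 0.0
```

```bash
python3 - <<'E'
from h import *
o=observe();print(o["clock"],o["position"],o["width"],o["joints"])
d=np.array([np.cos(-.349),np.sin(-.349)]);g=np.array([.557,.1537])-.048*d
for z in(.2,.12,.023): print(rel([*g,z],yawR(-.349)).tolist())
E
```

```text
4.5833 [0.51502791 0.06930342 0.19028902] 0.46075702340715585 [-0.13964169  0.30647968 -0.12291899  1.86955478  0.04507387  0.96636277
 -2.20879322]
[-0.038, -0.0934, -0.0097, -0.001, -0.0016, -0.0066]
[-0.0381, -0.0933, 0.0703, -0.001, -0.0016, -0.0066]
[-0.0383, -0.0932, 0.1673, -0.001, -0.0016, -0.0066]
```

>>> {"op": "jog_arm", "data": {"motion": [[[-0.013,-0.03,0,0,0,0,-0.5],[-0.026,-0.06,0,0,0,0,-0.5],[-0.038,-0.093,0.01,0,0,0,-0.5],[-0.038,-0.093,0.04,0,0,0,-0.5],[-0.038,-0.093,0.06,0,0,0,-0.5],[-0.038,-0.093,0.06,0,0,0,-0.5]]]}}

```text
clock: 5.08
position: [0.5087, 0.1676, 0.1264]
ee_rot: [3.092, -0.543, -0.007]
force: [-0.9, -1.1, -0.1]
width: 0.75
gripper_force: 0.0
```

```bash
python3 - <<'E'
from h import *
o=observe();print(o["clock"],o["position"],o["width"])
im=save("wrist","w0.png");c=cam("wrist")
d=np.array([np.cos(-.349),np.sin(-.349)]);h=np.array([.557,.1537])
for L,z in((0,.077),(.048,.054),(.143,.054)): 
    p=proj(0,[[*(h-L*d),z]],c)[0];print(p);cv2.circle(im,tuple(int(v) for v in p),4,(0,255,0),-1)
cv2.imwrite("pics/w0.png",im[:,:,::-1])
E
```

```text
5.0833 [0.50872149 0.16758752 0.12644969] 0.749573615916206
[314.45038678 148.76515289]
[315.15244019 201.73769848]
[315.64945255 296.90046587]
```

View pics/w0.png

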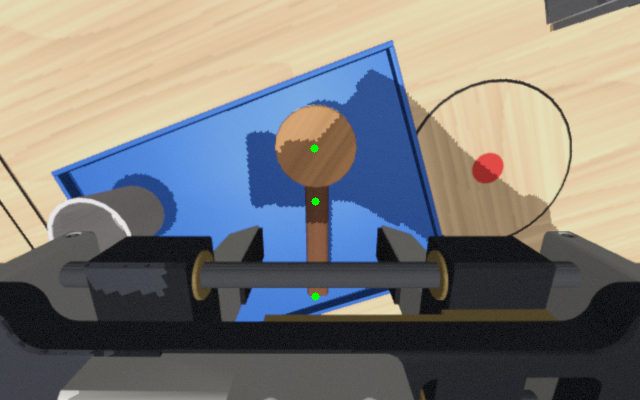

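The projected dots lie on the head (314,149) and along the handle to (316,297), so the mallet pose is right. Next is to descend and grip.

>>> {"op": "jog_arm", "data": {"motion": [[[0,0,0.035,0,0,0,-0.5],[0,0,0.07,0,0,0,-0.5],[0,0,0.095,0,0,0,-0.5],[0,0,0.106,0,0,0,-0.5],[0,0,0.106,0,0,0,0],[0,0,0.106,0,0,0,1],[0,0,0.106,0,0,0,1],[0,0,0.106,0,0,0,1],[0,0,0.106,0,0,0,1],[0,0,0.106,0,0,0,1]]], "force": 58}}

```text
clock: 5.97
position: [0.5117, 0.1678, 0.0247]
ee_rot: [-3.093, 0.546, -0.002]
force: [0.1, 0.4, 0.0]
width: 0.367
gripper_force: 0.0
```

>>> {"op": "jog_arm", "data": {"motion": [[[0,0,0,0,0,0,1],[0,0,0,0,0,0,1],[0,0,-0.01,0,0,0,1],[0,0,-0.04,0,0,0,1],[0,0,-0.08,0,0,0,1],[0,0,-0.12,0,0,0,1],[0,0,-0.16,0,0,0,1],[0,0,-0.2,0,0,0,1],[0,0,-0.24,0,0,0,1],[0,0,-0.24,0,0,0,1]]]}}

```text
clock: 6.8
position: [0.5139, 0.169, 0.2723]
ee_rot: [-3.087, 0.545, -0.016]
force: [1.6, 1.8, -2.3]
width: 0.214
gripper_force: 57.6
```

```bash
cat >> h.py <<'E'
Q=np.array([.648,-.1663]);CY=-.0273
Rc=R.from_euler('z',CY); LP=np.r_[Q,0]+Rc.apply([.015,-.03,.215]); OUT=Rc.apply([-.4226,0,.9063])
RT=Rc*R.from_euler('y',-np.radians(25))  # mallet axes when striking
def strike(s,L=.048): # TCP when face centre is s outward of latch point
    g=LP+s*OUT+RT.apply([-L,0,.036]); Rt=RT*R.from_rotvec([np.pi,0,0]); return g+.0188*Rt.apply([0,0,1]),Rt
E
python3 - <<'E'
from h import *
o=observe();print(o["clock"],o["position"],o["width"],o["force"],o["gripper_force"],o["ft_torque"])
for s in(.12,.075): P,Rt=strike(s);print(P,rel(P,Rt).tolist())
E
```

```text
6.8 [0.51394563 0.1690452  0.27233489] 0.21384069147654017 [ 1.64382111  1.83900175 -2.2518969 ] 57.597999572753906 [ 0.20063488 -0.03996507 -0.0018351 ]
[ 0.56072952 -0.19392811  0.31905882] [0.1686, 0.3247, -0.0479, 0.0637, 0.4224, -0.3182]
[ 0.57973943 -0.19444721  0.27827532] [0.1863, 0.319, -0.0069, 0.0637, 0.4224, -0.3182]
```

>>> {"op": "jog_arm", "data": {"motion": [[[0,0,-0.04,0,0,0,1],[0.02,0.035,-0.048,0,0,0,1],[0.04,0.07,-0.048,0.007,0.046,-0.035,1],[0.06,0.105,-0.048,0.014,0.093,-0.07,1],[0.08,0.14,-0.048,0.021,0.14,-0.105,1],[0.1,0.175,-0.048,0.028,0.187,-0.14,1],[0.12,0.21,-0.048,0.035,0.235,-0.177,1],[0.135,0.245,-0.048,0.043,0.285,-0.215,1],[0.15,0.28,-0.048,0.05,0.335,-0.252,1],[0.16,0.305,-0.048,0.057,0.38,-0.286,1]]]}}

```text
clock: 7.63
position: [0.5556, -0.1776, 0.3118]
ee_rot: [3.07, -0.093, 0.598]
force: [0.9, -0.2, -2.8]
width: 0.213
gripper_force: 57.6
```

```bash
python3 - <<'E'
from h import *
o=observe();print(o["clock"],o["position"],o["joints"].round(2))
for s in(.12,.08,.06): P,Rt=strike(s);print(P,rel(P,Rt).tolist())
E
```

```text
7.6333 [ 0.55562475 -0.17756984  0.31179624] [ 0.24  0.1   0.03  1.89 -0.11  0.78 -1.3 ]
[ 0.56072952 -0.19392811  0.31905882] [0.0084, 0.016, -0.0044, 0.0139, 0.0516, -0.0302]
[ 0.57762722 -0.19438953  0.28280682] [0.0104, 0.0154, 0.0355, 0.0139, 0.0516, -0.0302]
[ 0.58607607 -0.19462024  0.26468082] [0.0114, 0.0151, 0.0555, 0.0139, 0.0516, -0.0302]
```

>>> {"op": "jog_arm", "data": {"motion": [[[0.004,0.008,0,0.007,0.026,-0.015,1],[0.009,0.016,0,0.014,0.052,-0.03,1],[0.01,0.0155,0.03,0.014,0.052,-0.03,1],[0.0105,0.0155,0.0405,0.014,0.052,-0.03,1],[0.0105,0.0155,0.0405,0.014,0.052,-0.03,1],[0.0105,0.0155,0.0405,0.014,0.052,-0.03,1]]]}}

```text
clock: 8.13
position: [0.5802, -0.1897, 0.2772]
ee_rot: [3.066, -0.04, 0.673]
force: [0.2, 0.7, -2.3]
width: 0.213
gripper_force: 57.6
```

```bash
python3 - <<'E'
from h import *
o=observe();print(o["clock"],o["position"],o["ee_rot"],o["force"],o["ft_torque"])
for s in(.075,.06): P,Rt=strike(s);print(P,rel(P,Rt).tolist())
T=R.from_rotvec(o["ee_rot"]); 
b=save("side","side2.png");a=save("top","top2.png")
# predicted head outline
Rm=T*R.from_rotvec([np.pi,0,0]).inv(); g=o["position"]-.0188*T.apply([0,0,1]); org=g-Rm.apply([-.048,0,.036])
print("s of face",(org-LP)@OUT, "lateral",Rc.inv().apply(org-LP-((org-LP)@OUT)*OUT))
th=np.linspace(0,6.28,60)
for n,im in(("side",b),("top",a)):
    for z in(0,.072):
        p=proj(n,org+Rm.apply(np.c_[.03*np.cos(th),.03*np.sin(th),0*th+z]));cv2.polylines(im,[p.round().astype(np.int32)],True,(0,255,0),1)
c=np.hstack([cv2.resize(a[120:250,340:470],None,fx=3,fy=3),cv2.resize(b[160:290,280:410],None,fx=3,fy=3)]);cv2.imwrite("pics/c2.png",c[:,:,::-1])
E
```

```text
8.1333 [ 0.58017677 -0.18972301  0.27718878] [ 3.06619517 -0.03982666  0.673045  ] [ 0.15568329  0.66042567 -2.30891872] [0.03538653 0.78873223 0.03195495]
[ 0.57973943 -0.19444721  0.27827532] [0.0002, 0.0047, -0.0011, -0.0039, 0.0042, 0.0005]
[ 0.58607607 -0.19462024  0.26468082] [0.0002, 0.0048, 0.0139, -0.0039, 0.0042, 0.0005]
s of face 0.07368047721140586 lateral [-0.00023012  0.00482388 -0.0001049 ]
```

View pics/c2.png

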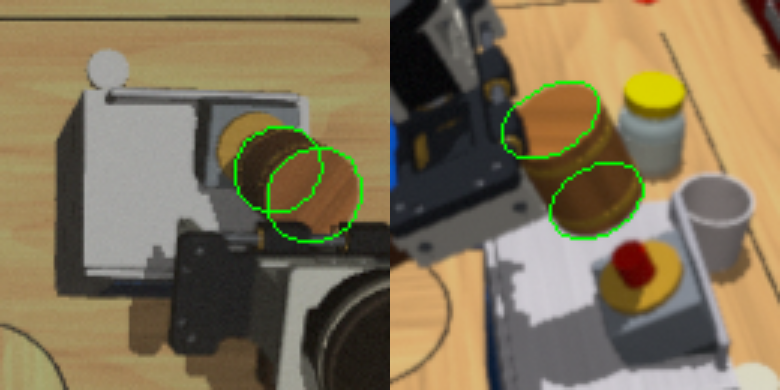

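The held mallet matches the predicted outline and sits squarely above the pin. Now I'll lower it and feel for the pin.

>>> {"op": "jog_arm", "data": {"motion": [[[0,0.003,0.012,0,0,0,1],[0,0.003,0.025,0,0,0,1],[0,0.003,0.025,0,0,0,1],[0,0.003,0.025,0,0,0,1],[0,0.003,0.025,0,0,0,1]]]}}

```text
clock: 8.65
position: [0.5915, -0.1939, 0.2558]
ee_rot: [3.064, -0.041, 0.678]
force: [0.3, 0.1, -2.7]
width: 0.214
gripper_force: 57.6
```

```bash
cat > s.py <<'E'
from h import *
o=observe();T=R.from_rotvec(o["ee_rot"]);Rm=T*R.from_rotvec([np.pi,0,0]).inv(); org=o["position"]-.0188*T.apply([0,0,1])-Rm.apply([-.048,0,.036])
s=(org-LP)@OUT;print(o["clock"],"s",round(s,4),"lat",Rc.inv().apply(org-LP-s*OUT).round(4),"F out",o["force"]@OUT,o["force"].round(1),o["ft_torque"].round(2))
E
python3 s.py
```

```text
8.65 s 0.0496 lat [0.001  0.0009 0.0005] F out -2.5731157058720227 [ 0.3  0.1 -2.7] [0.04 0.86 0.04]
```

>>> {"op": "jog_arm", "data": {"motion": [[[0,0,0.002,0,0,0,1],[0,0,0.004,0,0,0,1],[0,0,0.006,0,0,0,1],[0,0,0.006,0,0,0,1]]]}}

```text
clock: 8.98
position: [0.5939, -0.1938, 0.2497]
ee_rot: [3.064, -0.041, 0.677]
force: [-0.8, -0.3, -2.6]
width: 0.214
gripper_force: 57.6
```

>>> {"op": "jog_arm", "data": {"motion": [[[0,0,0.002,0,0,0,1],[0,0,0.004,0,0,0,1],[0,0,0.004,0,0,0,1]]]}}

```text
clock: 9.23
position: [0.5955, -0.1938, 0.2459]
ee_rot: [3.064, -0.041, 0.676]
force: [-0.6, -0.7, -3.4]
width: 0.212
gripper_force: 57.6
```

Still free at about s ≈ 0.039.

>>> {"op": "jog_arm", "data": {"motion": [[[0,0,0.002,0,0,0,1],[0,0,0.004,0,0,0,1],[0,0,0.004,0,0,0,1]]]}}

```text
clock: 9.48
position: [0.5972, -0.1939, 0.2422]
ee_rot: [3.064, -0.041, 0.676]
force: [-1.0, -0.2, -2.4]
width: 0.216
gripper_force: 57.6
```

>>> {"op": "jog_arm", "data": {"motion": [[[0,0,0.002,0,0,0,1],[0,0,0.004,0,0,0,1],[0,0,0.004,0,0,0,1]]]}}

```text
clock: 9.73
position: [0.5989, -0.1939, 0.2386]
ee_rot: [3.064, -0.041, 0.676]
force: [0.4, -0.1, -2.4]
width: 0.21
gripper_force: 57.6
```

>>> {"op": "jog_arm", "data": {"motion": [[[0,0,0.002,0,0,0,1],[0,0,0.004,0,0,0,1],[0,0,0.004,0,0,0,1]]]}}

```text
clock: 9.98
position: [0.6006, -0.1941, 0.2355]
ee_rot: [3.064, -0.041, 0.677]
force: [-5.3, 0.7, 1.1]
width: 0.216
gripper_force: 57.6
```

```bash
python3 s.py
```

```text
9.9833 s 0.0274 lat [0.0008 0.0009 0.0004] F out 3.224111974768436 [-5.3  0.7  1.1] [0.21 1.03 0.14]
```

>>> {"op": "jog_arm", "data": {"motion": [[[0,0,0.003,0,0,0,1],[0,0,0.006,0,0,0,1],[0,0,0.009,0,0,0,1],[0,0,0.009,0,0,0,1]]]}}

```text
clock: 10.32
position: [0.6045, -0.1943, 0.2274]
ee_rot: [3.064, -0.041, 0.678]
force: [-3.6, 0.1, 1.8]
width: 0.215
gripper_force: 57.6
```

```bash
python3 s.py
```

```text
10.3167 s 0.0183 lat [0.0008 0.0009 0.0004] F out 3.1737580608950484 [-3.6  0.1  1.8] [0.12 0.93 0.  ]
```

>>> {"op": "jog_arm", "data": {"motion": [[[0,0,0.003,0,0,0,1],[0,0,0.006,0,0,0,1],[0,0,0.008,0,0,0,1],[0,0,0.008,0,0,0,1]]]}}

```text
clock: 10.65
position: [0.6078, -0.194, 0.2191]
ee_rot: [3.065, -0.041, 0.676]
force: [-1.0, -0.6, -3.0]
width: 0.212
gripper_force: 57.6
```

```bash
python3 s.py
```

```text
10.65 s 0.0095 lat [0.0003 0.0013 0.0001] F out -2.311479689489656 [-1.  -0.6 -3. ] [ 0.06  0.84 -0.03]
```

>>> {"op": "jog_arm", "data": {"motion": [[[0,0,0.0015,0,0,0,1],[0,0,0.002,0,0,0,1],[0,0,0.002,0,0,0,1]]]}}

```text
clock: 10.9
position: [0.6086, -0.1941, 0.2179]
ee_rot: [3.064, -0.041, 0.677]
force: [0.4, -0.5, -2.5]
width: 0.216
gripper_force: 57.6
```

>>> {"op": "jog_arm", "data": {"motion": [[[0,0,-0.01,0,0,0,1],[0,0,-0.04,0,0,0,1],[0,0,-0.08,0,0,0,1],[-0.02,0,-0.1,0,0,0,1],[-0.05,0,-0.1,0,0,0,1],[-0.09,0,-0.1,0,0,0,1],[-0.09,0,-0.1,0,0,0,1]]]}}

```text
clock: 11.48
position: [0.4745, -0.1895, 0.2653]
ee_rot: [-3.071, 0.046, -0.66]
force: [-2.6, 1.6, -5.3]
width: 0.209
gripper_force: 57.6
```

```bash
python3 s.py; python3 - <<'E'
from h import *
b=save("side","side3.png");a=save("top","top3.png")
c=np.hstack([cv2.resize(a[120:250,340:470],None,fx=3,fy=3),cv2.resize(b[190:320,290:420],None,fx=3,fy=3)]);cv2.imwrite("pics/c3.png",c[:,:,::-1])
d=np.array([np.cos(-.349),np.sin(-.349)]);g=np.array([.557,.1537])-.048*d
print(rel([*g,.25],yawR(-.349)).tolist(),observe()["position"])
E
```

```text
11.4833 s 0.1071 lat [-0.0917  0.002  -0.0428] F out -3.650583577479587 [-2.6  1.6 -5.3] [0.17 1.21 0.04]
[0.0084, -0.3617, 0.0278, -0.0726, -0.4294, 0.3154] [ 0.48252366 -0.1910052   0.27060963]
```

View pics/c3.png

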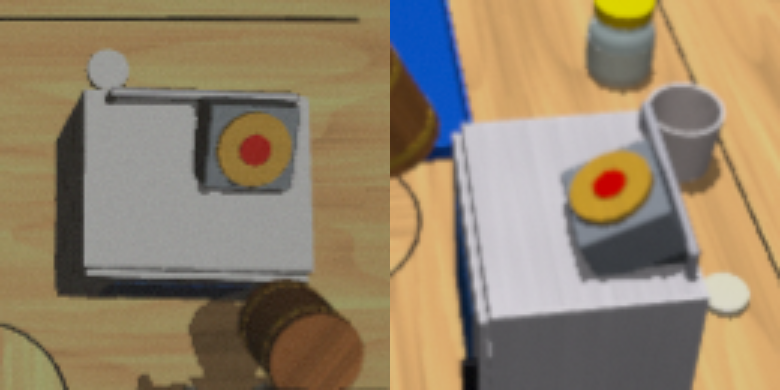

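The pin is flush in its collar and the door is shut. Now I'll carry the mallet back to where it stood.

>>> {"op": "jog_arm", "data": {"motion": [[[0,-0.035,0,-0.007,-0.043,0.031,1],[0,-0.07,0,-0.014,-0.086,0.063,1],[0,-0.105,0,-0.022,-0.129,0.095,1],[0,-0.14,0,-0.03,-0.172,0.126,1],[0.002,-0.18,0.005,-0.036,-0.215,0.158,1],[0.004,-0.22,0.01,-0.044,-0.258,0.19,1],[0.006,-0.26,0.015,-0.051,-0.3,0.22,1],[0.008,-0.3,0.02,-0.058,-0.344,0.252,1],[0.008,-0.335,0.025,-0.066,-0.387,0.284,1],[0.008,-0.362,0.028,-0.073,-0.429,0.315,1]]]}}

```text
clock: 12.42
position: [0.5146, 0.1752, 0.2507]
ee_rot: [-3.093, 0.541, -0.003]
force: [0.5, -0.2, -2.1]
width: 0.212
gripper_force: 57.6
```

>>> {"op": "jog_arm", "data": {"motion": [[[0,0,0,0,0,0,1],[0,0,0,0,0,0,1],[0,0,0,0,0,0,1]]]}}

```text
clock: 12.67
position: [0.5144, 0.1703, 0.2503]
ee_rot: [3.094, -0.542, 0.005]
force: [0.0, 0.6, -2.3]
width: 0.214
gripper_force: 57.6
```

```bash
python3 - <<'E'
from h import *
d=np.array([np.cos(-.349),np.sin(-.349)]);g=np.array([.557,.1537])-.048*d
print(rel([*g,.034],yawR(-.349)).tolist(),observe()["position"],observe()["force"])
E
```

```text
[-0.003, 0.001, 0.2162, 0.0, -0.0033, 0.0019] [0.51442205 0.17027802 0.25025866] [ 0.00376913  0.57657343 -2.3329645 ]
```

>>> {"op": "jog_arm", "data": {"motion": [[[-0.003,0.001,0.035,0,0,0,1],[-0.003,0.001,0.07,0,0,0,1],[-0.003,0.001,0.105,0,0,0,1],[-0.003,0.001,0.14,0,0,0,1],[-0.003,0.001,0.17,0,0,0,1],[-0.003,0.001,0.195,0,0,0,1],[-0.003,0.001,0.21,0,0,0,1],[-0.003,0.001,0.216,0,0,0,1],[-0.003,0.001,0.22,0,0,0,1],[-0.003,0.001,0.22,0,0,0,1]]]}}

```text
clock: 13.5
position: [0.5113, 0.1696, 0.0303]
ee_rot: [3.093, -0.544, 0.004]
force: [0.1, -0.0, -2.9]
width: 0.214
gripper_force: 57.6
```

>>> {"op": "jog_arm", "data": {"motion": [[[0,0,0.001,0,0,0,1],[0,0,0.003,0,0,0,1],[0,0,0.003,0,0,0,1]]]}}

```text
clock: 13.75
position: [0.5113, 0.1703, 0.0275]
ee_rot: [3.094, -0.543, 0.005]
force: [-0.6, -0.8, -2.4]
width: 0.213
gripper_force: 57.6
```

>>> {"op": "jog_arm", "data": {"motion": [[[0,0,0.002,0,0,0,1],[0,0,0.003,0,0,0,1],[0,0,0.003,0,0,0,1]]]}}

```text
clock: 14.0
position: [0.5109, 0.1703, 0.0241]
ee_rot: [3.094, -0.542, 0.004]
force: [-0.9, 0.2, -0.7]
width: 0.212
gripper_force: 57.6
```

>>> {"op": "jog_arm", "data": {"motion": [[[0,0,0.001,0,0,0,1],[0,0,0.0015,0,0,0,1],[0,0,0.0015,0,0,0,1]]]}}

```text
clock: 14.25
position: [0.5108, 0.1703, 0.0238]
ee_rot: [3.094, -0.542, 0.004]
force: [-7.4, -2.7, 19.5]
width: 0.215
gripper_force: 57.6
```

On the tray. I'll ease off, open slowly, then lift clear.

>>> {"op": "jog_arm", "data": {"motion": [[[0,0,-0.001,0,0,0,1],[0,0,-0.0015,0,0,0,1],[0,0,-0.0015,0,0,0,0.2],[0,0,-0.0015,0,0,0,0],[0,0,-0.0015,0,0,0,-0.3],[0,0,-0.0015,0,0,0,-0.3],[0,0,-0.0015,0,0,0,-0.3],[0,0,-0.0015,0,0,0,-0.3]]]}}

```text
clock: 14.92
position: [0.5108, 0.1702, 0.0238]
ee_rot: [3.094, -0.542, 0.003]
force: [-0.2, -0.5, 0.3]
width: 0.601
gripper_force: 0.0
```

>>> {"op": "jog_arm", "data": {"motion": [[[0,0,-0.01,0,0,0,-0.3],[0,0,-0.03,0,0,0,-0.3],[0,0,-0.06,0,0,0,-0.3],[0,0,-0.1,0,0,0,-0.3],[0,0,-0.14,0,0,0,-0.3],[-0.02,0,-0.18,0,0,0,-0.3],[-0.06,0.03,-0.18,0,0,0,-0.3],[-0.09,0.06,-0.18,0,0,0,-0.3],[-0.09,0.06,-0.18,0,0,0,-0.3],[-0.09,0.06,-0.18,0,0,0,-0.3]]]}}

```text
clock: 15.75
position: [0.4024, 0.1431, 0.2045]
ee_rot: [3.092, -0.542, 0.003]
force: [-0.3, 0.0, 0.3]
width: 0.651
gripper_force: 0.0
```

```bash
python3 - <<'E'
from h import *
b=save("side","side4.png");a=save("top","top4.png");print(observe()["clock"],observe()["force"],observe()["width"])
c=np.hstack([a[110:310,160:460],b[150:350,220:420]]);c=cv2.resize(c,None,fx=1.6,fy=1.6);cv2.imwrite("pics/c4.png",c[:,:,::-1])
E
```

```text
15.85 [ 0.84619535 -0.34680677  0.73494745] 0.6486528391322977
```

View pics/c4.png

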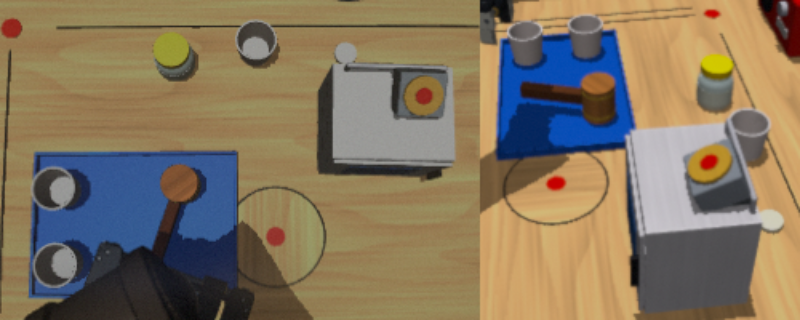

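The mallet stands upright on the tray with the gripper clear, the door is shut, the pin is home and the bystanders haven't moved.

```bash
python3 -c "
from cell import *
print(sign_off())"
```

```text
the job is handed in; nothing more can be done
None
```

I handed the job in at about 16 s of the 66 s: the door is shut against its stop, the pin is snapped home, and the mallet is standing on the tray, released. The cups, striker and jar look unmoved in the last pictures, and no verdict came back from the hand-in.

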